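# Push the tape rolls home in their rail and shut the keeper

### The job

Four rolls of coloured tape stand touching in the aluminium channel rail. With the fingertips, push the whole row along the rail as one train, keeping it together, until it is fully home against the grey end stop; then swing the red keeper bar squarely across the channel behind the last roll, as far as it goes. Only push: lift no roll, leave the other things on the table where they are, and finish clear of everything.

Things in the scene. Friction and masses are not known exactly. Their poses are not given: they have to be found in the camera images.
- rail: Aluminium channel rail fixed to the table, 384 mm long, 64 mm wide. Origin: on the table under its middle; y runs along the channel to the end stop, x across it away from the robot, z up. Channel floor 5 mm above the table; side lips 5 mm thick, 14 mm high above the table, 54 mm apart inside; open at y = -192 mm.
- stop_face (a point): Middle of the end stop's inner face, at the height of the channel floor, at y = +180 mm in the rail's frame. The stop is a grey block as wide as the rail, 40 mm high above the table. Four rolls fully home against it fill y = +180 to -26.4 mm, their centres at +154.2, +102.6, +51.0 and -0.6 mm.
- keeper_pivot (a point): Pivot axis of the red keeper, on top of its boss (radius 9 mm), 35 mm above the table, at x = -42.5, y = -33.4 mm in the rail's frame: outside the lip on the robot's side, on a grey lug 24 mm square and 16 mm high. A brass cap on it ends 38 mm above the table.
- keeper_tip (a point): Top of the keeper bar 80 mm from the pivot, on its centre line. The bar is straight from the pivot, 84 mm long to its end, 8 mm thick and 17 to 33 mm above the table.
- keeper (a joint): Keeper angle, rad. 0 = wide open: the bar points away from the end stop, leaning 0.5 rad outward of the rail (-2.07 rad from the rail's x axis). It grows anticlockwise seen from above. 2.07 = its stop: squarely across the channel, 3 mm behind the last roll of a row that is home. Starts at 0 to 0.45; stays where left; takes about 1 N to move.
- roll_yellow: Yellow tape roll standing flat in the channel, 51.6 mm in diameter, 28 mm high, about 45 g; origin: centre of its underside (5 mm above the table), z up. The four rolls start touching in a row, in any order, with the first roll 45 to 95 mm short of the end stop.
- roll_blue: Blue tape roll standing flat in the channel, 51.6 mm in diameter, 28 mm high, about 45 g; origin: centre of its underside (5 mm above the table), z up. The four rolls start touching in a row, in any order, with the first roll 45 to 95 mm short of the end stop.
- roll_pink: Pink tape roll standing flat in the channel, 51.6 mm in diameter, 28 mm high, about 45 g; origin: centre of its underside (5 mm above the table), z up. The four rolls start touching in a row, in any order, with the first roll 45 to 95 mm short of the end stop.
- roll_green: Green tape roll standing flat in the channel, 51.6 mm in diameter, 28 mm high, about 45 g; origin: centre of its underside (5 mm above the table), z up. The four rolls start touching in a row, in any order, with the first roll 45 to 95 mm short of the end stop.
- torch: Bystander, to be left alone: black laser torch with a violet front ring, 104 mm long, 32 mm thick, lying down. Origin: centre of its underside.
- lens: Bystander, to be left alone: hand lens with a black handle, 148 mm long, 62 mm wide, 9 mm high, lying flat. Origin: centre of its underside.
- charger: Bystander, to be left alone: small black case, 62 x 42 mm, 30 mm high. Origin: centre of its underside.
- limonite: Bystander, to be left alone: brown rock, 56 x 40 mm, 26 mm high. Origin: centre of its underside.
- glasses: Bystander, to be left alone: yellow safety glasses, 126 mm wide, 59 mm deep, 44 mm high. Origin: centre of its underside.
- galena: Bystander, to be left alone: grey rock, 36 x 30 mm, 21 mm high. Origin: centre of its underside.
There are look-alikes about, which are no part of the job. Of the things that look like the roll_pink, take the one that is nearest to the robot's base at the start.

How it is judged:
By the outcome, as a careful person would: the job done as asked, in the order asked, and still so for the second after the job is handed in, with the robot touching nothing.
It also fails if it takes over 43 s, if anything falls off the work surface, if the arm or the gripper's body presses on something with over 40 N, if the wrist force passes 120 N, or if a joint passes its speed limit or range.

### The arm

A 6-joint arm with a two-finger parallel gripper is mounted at the origin on a cart in front of the work surface, level with it; the furniture and walls round the work are solid. World frame = base frame: x ahead of the robot, y to its left, z up, the work surface at z = 0. Lengths are in m, angles in degrees, forces in N, time in s.
With the tool pointing down it reaches from about 0.4 to 0.825 m from the base axis. Payload 7 kg.
Tool frame: the origin (TCP) lies midway between the tips of the shut fingers; the grasp point (between the pads) lies 19 mm behind it; z points along the fingers, y is the direction in which the jaws open and shut (so a half turn about z gives the same grasp; the last joint's range is limited). The gripper opens to 88 mm and grips with 3 to 60 N. Pads are 19 mm wide; open, the fingers measure 130 mm over their backs; the gripper's body (78 mm by 193 mm) begins 47 mm behind the grasp point.
Start: joints at [82.684, 20.546, 0.682, 0, -70.136, -16.507], TCP at [0.273, 0.617, 0.227] pointing down, gripper open.
Joint ranges: [-176.03, 176.03], [-82.01, 121.73], [-58.28, 71.71], [-173.87, 95.51], [-174.79, -0.11], [-173.66, 173.66]. Speed limits (degrees/s): [136.94, 136.94, 172.46, 180, 180, 180].

### API

Orientations are given as a 3x3 rotation matrix whose columns are the frame's x, y, z axes.
In Python, from rig import robot gives the robot as it stands. Calls block until the motion is done:
- robot.goto(position, orientation): joint-space move of the TCP to a pose.
- robot.servo_line(position, ori=None, speed=0.15): straight line of the TCP; ori=None keeps the orientation; speed is the mean speed in m/s.
- robot.movej(angles): joint-space move.
- robot.move_gripper(opening): opening from 0.0 (shut) to 1.0 (fully open); the grip force is fixed at half the most; returns when the fingers have stopped.
- robot.dwell(seconds).
- robot.ik(position, orientation): joint angles nearest the present ones, or None.
- robot.grab_frame(name): name is "side" or "top" or "wrist"; returns (picture, depth): 400x640x3 uint8, red, green, blue; 400x640 float32, m along the optical axis (not along the pixel's ray), 0 where there is no reading.
- robot.camera_info(name): a dict with "vfov" (degrees; the focal length in pixels is half the picture's height over the tangent of half this angle, whatever the lens; pixels are square), "cx", "cy" (the principal point, pixels), "view" (4x4, takes a point from world to camera coordinates); the wrist camera has in their place "T_tool_cam" (4x4, takes a point from camera to tool coordinates, whose origin is the TCP and whose axes are the flange's). Camera axes: x right, y down, z forward; pixel columns grow to the right and rows downward; lengths in m; the calibration is good to about 2 mm. A picture is of the moment at which its call begins: read the wrist's pose just before it. camera_info takes no time and is no camera call.
A pose or a line that the arm cannot do raises robot.Unreachable and nothing moves.
- robot.job_done(): hands the job in, once; it reports no verdict.
Readings, each from a call of its own:
- robot.read_t(): time.
- robot.read_qpos(): joint angles.
- robot.read_qvel(): joint speeds.
- robot.read_effort(): joint torques, N m.
- robot.read_position(): TCP position.
- robot.read_tcp_rot(): TCP orientation.
- robot.read_force(): force on the tool from outside, world axes, zero at the start.
- robot.read_ft_torque(): the same for the moment, N m.
- robot.read_grip_width(): opening from 0.0 (shut) to 1.0 (fully open).
Only numpy, scipy, OpenCV 4.12 (cv2) and the standard library are available. Lean on these libraries where they do the work, as an engineer would, in place of code of your own. Each camera call takes 0.05 s, during which the arm holds its last target.

## Working session

There is one attempt and no reset: what is moved stays moved. The work goes in short steps, each a Python script; the robot and the scene stay as the last script left them, time stands still between calls to the robot, and variables do not carry over. Pictures are saved under pics/ and viewed, and the job is handed in when it is done.

```bash
mkdir -p pics; ls
python3 - <<'E'
from rig import robot
import cv2,numpy as np
for n in ("top","side","wrist"):
    im,d=robot.grab_frame(n); np.savez(f"{n}.npz",im=im,d=d)
    cv2.imwrite(f"pics/{n}0.png",im[:,:,::-1])
    i=robot.camera_info(n); print(n,{k:np.round(v,4).tolist() for k,v in i.items()})
print(robot.read_t(),robot.read_tcp_rot())
E
```

```text
pics
top {'vfov': 51.4359, 'cx': 323.0937, 'cy': 209.1104, 'view': [[-0.0203, -0.9997, -0.0122, -0.0832], [-0.9942, 0.0215, -0.1054, 0.5437], [0.1056, 0.0099, -0.9944, 1.1125], [0.0, 0.0, 0.0, 1.0]]}
side {'vfov': 55.6157, 'cx': 324.6244, 'cy': 202.9719, 'view': [[0.9488, -0.3157, -0.014, -0.535], [-0.1336, -0.3605, -0.9232, 0.0791], [0.2864, 0.8777, -0.3842, 1.0126], [0.0, 0.0, 0.0, 1.0]]}
wrist {'vfov': 59.3185, 'cx': 316.7704, 'cy': 196.0872, 'T_tool_cam': [[0.0, -0.9625, -0.2713, 0.0729], [1.0, 0.0003, -0.0009, 0.0004], [0.001, -0.2713, 0.9625, -0.1583], [0.0, 0.0, 0.0, 1.0]]}
0.15 [[ 9.14742539e-01 -4.04037060e-01 -3.76182736e-04]
 [-4.04037212e-01 -9.14741773e-01 -1.19194820e-03]
 [ 1.37481183e-04  1.24231754e-03 -9.99999219e-01]]
```

View pics/top0.png

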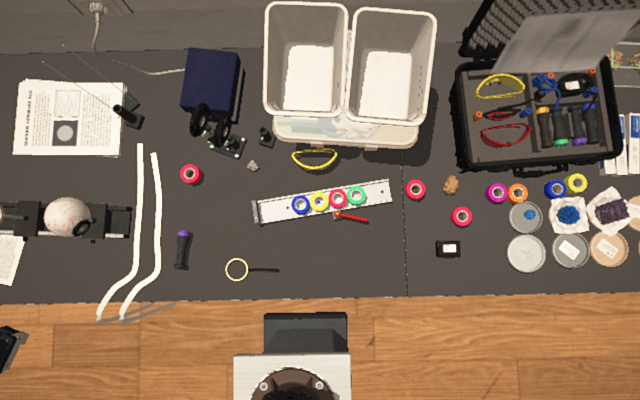

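View pics/side0.png

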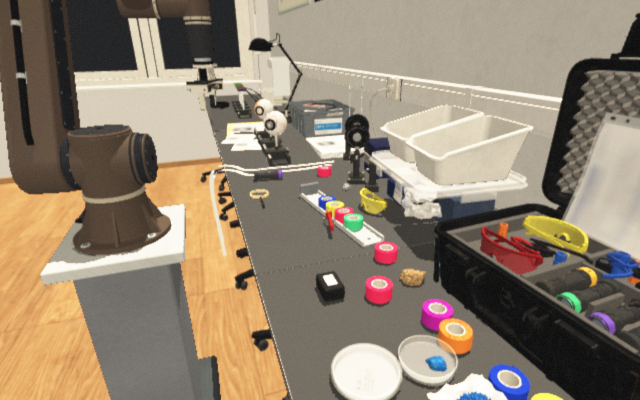

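The top view shows the rail from about (255,212), the stop end, to (392,192). The rolls run blue, yellow, pink, green from the stop end, and the red keeper is at (335..367, 213..219). I'll zoom in and measure.

```bash
cat > h.py <<'E'
import numpy as np,cv2
def cam(info):
    f=200/np.tan(np.radians(info["vfov"]/2)); return f,info["cx"],info["cy"]
def deproj(info,d,u,v,T=None):
    f,cx,cy=cam(info); z=d[v,u]; p=np.stack([(u-cx)*z/f,(v-cy)*z/f,z,np.ones_like(z)],-1)
    M=np.linalg.inv(info["view"]) if T is None else T
    return (p@np.asarray(M).T)[...,:3]
def proj(info,P):
    f,cx,cy=cam(info); P=np.atleast_2d(P); q=np.c_[P,np.ones(len(P))]@np.asarray(info["view"]).T
    return np.c_[q[:,0]/q[:,2]*f+cx,q[:,1]/q[:,2]*f+cy]
E
python3 - <<'E'
from rig import robot
from h import *
D=np.load("top.npz");im,d=D["im"],D["d"]; info=robot.camera_info("top")
V,U=np.mgrid[0:400,0:640]; P=deproj(info,d,U,V)
hsv=cv2.cvtColor(im,cv2.COLOR_RGB2HSV)
win=(U>245)&(U<400)&(V>172)&(V<230)
for n,(a,b) in dict(blue=(105,130),yellow=(22,35),pink=(165,178),green=(60,90),red=(0,4)).items():
    m=win&(hsv[...,0]>=a)&(hsv[...,0]<=b)&(hsv[...,1]>130)&(hsv[...,2]>60)&(d>0)
    q=P[m]; t=q[q[:,2]>np.percentile(q[:,2],60)-.004]
    print(n,m.sum(),"z",np.percentile(q[:,2],[10,50,90]).round(3),"bbox mid",((t.max(0)+t.min(0))/2).round(4),(t.max(0)-t.min(0)).round(3))
# stop & plane
m=win&(P[...,2]>.03); print("high",[(u,v) for v,u in np.argwhere(m)][:0])
print(P[[216,206,200,193,250],[257,256,375,388,300]].round(3))
cv2.imwrite("pics/zoom0.png",cv2.resize(im[165:245,240:410,::-1],None,fx=4.7,fy=4.7,interpolation=cv2.INTER_CUBIC))
E
```

```text
blue 138 z [0.029 0.032 0.035] bbox mid [ 0.5553 -0.0329  0.0345] [0.048 0.047 0.011]
yellow 155 z [0.029 0.032 0.035] bbox mid [ 0.5589 -0.0957  0.035 ] [0.06  0.073 0.013]
pink 161 z [0.029 0.032 0.035] bbox mid [ 0.5713 -0.1348  0.0329] [0.051 0.047 0.008]
green 126 z [0.029 0.032 0.035] bbox mid [ 0.5786 -0.1845  0.0344] [0.05  0.047 0.011]
red 134 z [0.003 0.032 0.035] bbox mid [ 0.5409 -0.1691  0.034 ] [0.07 0.09 0.01]
high []
[[ 0.525  0.085  0.042]
 [ 0.553  0.088  0.039]
 [ 0.567 -0.241  0.004]
 [ 0.586 -0.278  0.004]
 [ 0.432 -0.028 -0.001]]
```

View pics/zoom0.png

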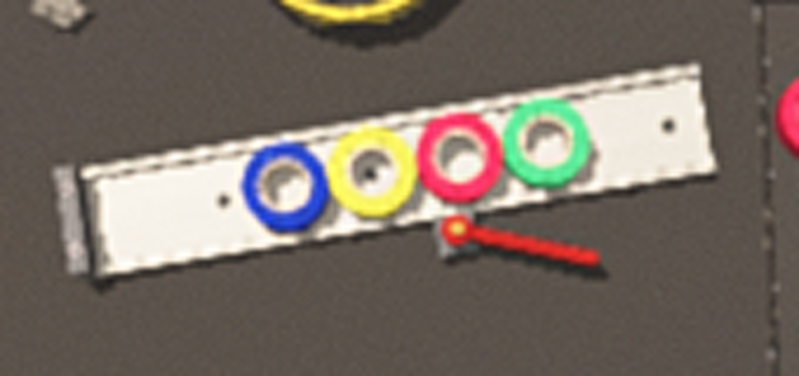

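Run:
```python
from rig import robot
from h import *
C=np.array([[.5553,-.0329],[.5713,-.1348],[.5786,-.1845]])
yd=C[0]-C[2]; yd/=np.linalg.norm(yd); print("yaw",np.degrees(np.arctan2(-yd[0],yd[1])))
yh=np.r_[yd,0]; xh=np.array([yd[1],-yd[0],0])
R=np.c_[xh,-yh,[0,0,-1]]; 
p=np.r_[C[2]-yd*.05,.24]
D=np.load("top.npz"); info=robot.camera_info("top"); V,U=np.mgrid[0:400,0:640]; P=deproj(info,D["d"],U,V)
m=(P[...,0]>.6)&(P[...,0]<.8)&(abs(P[...,1]+.1)<.3)
for x in np.arange(.6,.8,.02): print(x.round(2),P[m&(abs(P[...,0]-x)<.01)][:,2].max().round(3),end="; ")
robot.goto(p,R)
im0=robot.read_position(),robot.read_tcp_rot()
im,d=robot.grab_frame("wrist"); np.savez("w1.npz",im=im,d=d,p=im0[0],R=im0[1])
cv2.imwrite("pics/w1.png",im[:,:,::-1]); print(im0,robot.read_t())
```

```text
yaw 8.737642021786282
0.6 0.034; 0.62 0.03; 0.64 0.006; 0.66 0.047; 0.68 0.183; 0.7 0.206; 0.72 0.226; 0.74 0.235; 0.76 0.237; 0.78 0.243; 0.8 0.244; (array([ 0.58647497, -0.23334878,  0.23995645]), array([[ 9.88284910e-01,  1.52620238e-01,  1.29300252e-05],
       [ 1.52620237e-01, -9.88284908e-01,  5.53843542e-05],
       [ 2.12313221e-05, -5.27621379e-05, -9.99999998e-01]])) 3.375
```

View pics/w1.png

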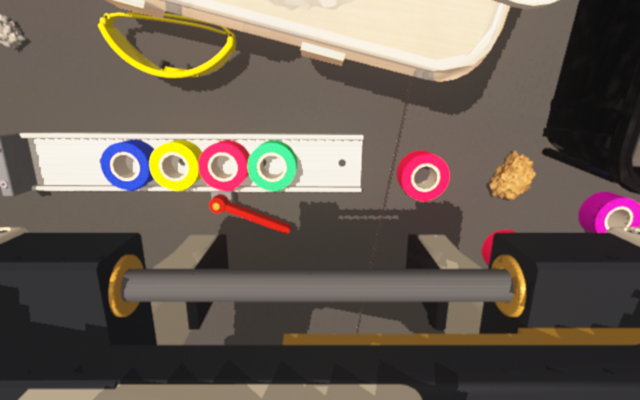

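The wrist view shows the rolls at (126,166), (175,166), (224,165), (271,165), the stop at about (15,165), the keeper pivot at (216,205) and its tip at (289,230). Next I fit the rail frame from these.

Run:
```python
from rig import robot
from h import *
D=np.load("w1.npz");im,d=D["im"],D["d"]; info=robot.camera_info("wrist")
T=np.eye(4);T[:3,:3]=D["R"];T[:3,3]=D["p"];T=T@np.array(info["T_tool_cam"])
V,U=np.mgrid[0:400,0:640]; P=deproj(info,d,U,V,T)
f,cx,cy=cam(info)
def at(u,v,z):
    r=T[:3,:3]@np.array([(u-cx)/f,(v-cy)/f,1]); o=T[:3,3]; return o+r*(z-o[2])/r[2]
hsv=cv2.cvtColor(im,cv2.COLOR_RGB2HSV); out=[]
win=(U>40)&(U<365)&(V>130)&(V<240)
for n,(a,b) in dict(blue=(105,130),yellow=(22,35),pink=(165,178),green=(60,90)).items():
    m=win&(hsv[...,0]>=a)&(hsv[...,0]<=b)&(hsv[...,1]>130)&(P[...,2]>.029)
    q=P[m]; (c,r)=cv2.minEnclosingCircle(q[:,:2].astype(np.float32)); out.append(c)
    print(n,m.sum(),np.round(c,4),round(r,4),np.median(q[:,2]).round(4))
C=np.array(out); print(np.diff(C,axis=0).round(4),np.linalg.norm(np.diff(C,axis=0),axis=1).round(4))
vx,vy,x0,y0=cv2.fitLine(C.astype(np.float32),cv2.DIST_L2,0,.01,.01).ravel(); yd=np.array([vx,vy])*np.sign(vy)
print("yaw rolls",np.degrees(np.arctan2(-yd[0],yd[1])))
xd=np.array([yd[1],-yd[0]]); c0=np.array([x0,y0])
# rail-frame coords relative c0 of everything
L=np.stack([(P[...,:2]-c0)@xd,(P[...,:2]-c0)@yd,P[...,2]],-1)
reg=(V<240)
st=reg&(P[...,2]>.035)&(P[...,2]<.045)&(abs(L[...,0])<.04)&(L[...,1]>.05)&(L[...,1]<.25)
q=L[st]; print("stop",st.sum(),q.min(0).round(4),q.max(0).round(4),np.percentile(q[:,1],[1,5]).round(4))
# lips
lp=reg&(P[...,2]>.011)&(P[...,2]<.017)&(abs(L[...,0])<.05)&(abs(L[...,1])<.25)
q=L[lp]
for s in (1,-1):
    k=q[q[:,0]*s>.02]
    if len(k)>5:print("lip",s,len(k),np.percentile(k[:,0],[2,50,98]).round(4),np.percentile(k[:,1],[1,99]).round(4),np.polyfit(k[:,1],k[:,0],1))
rd=reg&((hsv[...,0]<6)|(hsv[...,0]>176))&(hsv[...,1]>150)&(U>205)&(U<300)&(V>192)&(P[...,2]>.02)
q=L[rd]; print("red",rd.sum(),q.min(0).round(4),q.max(0).round(4))
g=rd&(P[...,2]>.025)&(U>232); k=L[g]; v=cv2.fitLine(k[:,:2].astype(np.float32),cv2.DIST_L2,0,.01,.01).ravel(); print("keeper line",v.round(4))
br=(hsv[...,0]>8)&(hsv[...,0]<22)&(hsv[...,1]>150)&(U>205)&(U<228)&(V>195)&(V<216)
k=L[br]; print("brass",br.sum(),np.median(k,0).round(4),(at(U[br].mean(),V[br].mean(),.038)[:2]-c0)@np.c_[xd,yd])
print("c0",c0,"yd",yd)
for x in(-.1,-.06,-.03,0,.03): print(end="")
cv2.imwrite("pics/w1z.png",cv2.resize(im[120:245,0:380,::-1],None,fx=2.1,fy=2.1,interpolation=cv2.INTER_CUBIC))
# rail open end edge & stop edge by color row
for u in (355,358,360,362,364,366): print(u,im[170,u],((at(u,170,.005)[:2]-c0)@yd).round(4))
```

```text
blue 1072 [ 0.6024 -0.1166] 0.1198 0.0334
yellow 1201 [ 0.6051 -0.1417] 0.0969 0.0332
pink 1099 [ 0.6072 -0.1692] 0.0739 0.0333
green 1033 [ 0.6089 -0.1981] 0.0552 0.0332
[[ 0.0027 -0.0251]
 [ 0.0021 -0.0275]
 [ 0.0017 -0.0289]] [0.0252 0.0276 0.0289]
yaw rolls 4.554511
stop 165 [-0.04    0.0586  0.035 ] [-0.0129  0.25    0.0419] [0.0699 0.1105]
lip -1 478 [-0.0498 -0.0377 -0.0207] [-0.2055  0.2487] [ 0.00422914 -0.03704577]
red 892 [-0.1006 -0.07    0.02  ] [0.0471 0.0385 0.3982]
keeper line [ 0.3014  0.9535 -0.0875 -0.0176]
brass 32 [-0.0734  0.0307  0.0375] [-0.07339798  0.03038247]
c0 [ 0.60589445 -0.15641902] yd [-0.07940753  0.99684227]
355 [247 242 232] -0.119
358 [248 243 232] -0.1224
360 [236 227 208] -0.1247
362 [124 112 100] -0.127
364 [116 102  93] -0.1292
366 [115 103  92] -0.1315
```

View pics/w1z.png

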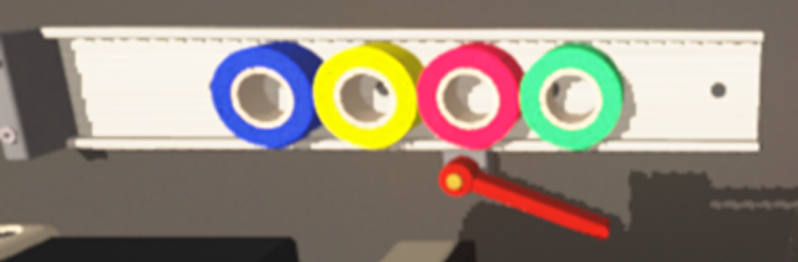

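```bash
cat > loc.py <<'E'
from rig import robot
from h import *
def load(fn):
    D=np.load(fn);im,d=D["im"],D["d"]; info=robot.camera_info("wrist")
    T=np.eye(4);T[:3,:3]=D["R"];T[:3,3]=D["p"];T=T@np.array(info["T_tool_cam"])
    V,U=np.mgrid[0:400,0:640]; P=deproj(info,d,U,V,T); P[d<=0]=9
    f,cx,cy=cam(info)
    def at(u,v,z):
        r=T[:3,:3]@np.array([(u-cx)/f,(v-cy)/f,1]); o=T[:3,3]; return o+r*(z-o[2])/r[2]
    return im,P,U,V,cv2.cvtColor(im,cv2.COLOR_RGB2HSV),at
def rolls(P,hsv,win):
    out=[]
    for n,(a,b) in dict(blue=(105,130),yellow=(22,35),pink=(165,178),green=(60,90)).items():
        m=win&(hsv[...,0]>=a)&(hsv[...,0]<=b)&(hsv[...,1]>100)&(P[...,2]>.031)&(P[...,2]<.037)
        m=cv2.morphologyEx(m.astype(np.uint8),cv2.MORPH_OPEN,np.ones((3,3)))>0
        q=P[m]; c,r=cv2.minEnclosingCircle(q[:,:2].astype(np.float32)); out.append(c)
        print(n,m.sum(),np.round(c,4),round(r,4),np.median(q[:,2]).round(4))
    return np.array(out)
E
python3 - <<'E'
from loc import *
im,P,U,V,hsv,at=load("w1.npz")
C=rolls(P,hsv,(U>40)&(U<365)&(V>130)&(V<240))
print(np.linalg.norm(np.diff(C,axis=0),axis=1).round(4))
reg=(V<228)&(U<370)
# yaw from lips
lp=reg&(P[...,2]>.0115)&(P[...,2]<.0165)
yd=C[0]-C[3]; yd/=np.linalg.norm(yd)
for it in range(2):
    xd=np.array([yd[1],-yd[0]]); c0=C.mean(0)
    L=np.stack([(P[...,:2]-c0)@xd,(P[...,:2]-c0)@yd,P[...,2]],-1)
    print("yaw",np.degrees(np.arctan2(-yd[0],yd[1])),"rolls",((C-c0)@np.c_[xd,yd]).round(4).tolist())
    for s in (1,-1):
        k=L[lp&(L[...,0]*s>.022)&(L[...,0]*s<.038)&(abs(L[...,1])<.22)]
        print("lip",s,len(k),np.percentile(k[:,0],[3,50,97]).round(4),np.percentile(k[:,1],[1,99]).round(4),np.polyfit(k[:,1],k[:,0],1).round(4))
    break
st=reg&(P[...,2]>.035)&(P[...,2]<.043)&(abs(L[...,0])<.036)&(L[...,1]>.05)
q=L[st]; print("stop",st.sum(),q.min(0).round(4),q.max(0).round(4),np.percentile(q[:,1],[2,10]).round(4))
rd=((hsv[...,0]<6)|(hsv[...,0]>176))&(hsv[...,1]>150)&(U>205)&(U<300)&(V>192)&(P[...,2]>.02)&(P[...,2]<.045)&(L[...,0]<-.03)
g=rd&(P[...,2]>.030)&(U>232); k=L[g]; v=cv2.fitLine(k[:,:2].astype(np.float32),cv2.DIST_L2,0,.01,.01).ravel(); print("keeper line",v.round(4),k.min(0).round(4),k.max(0).round(4))
br=(hsv[...,0]>8)&(hsv[...,0]<22)&(hsv[...,1]>150)&(U>205)&(U<228)&(V>195)&(V<216)
print("brass",br.sum(),np.median(L[br],0).round(4),(at(U[br].mean(),V[br].mean(),.038)[:2]-c0)@np.c_[xd,yd])
print("open end",[((at(u,170,.005)[:2]-c0)@yd).round(4) for u in (360,361)])
print("c0",c0,"yd",yd)
E
```

```text
blue 1062 [ 0.5576 -0.0325] 0.0259 0.0334
yellow 1154 [ 0.5653 -0.0829] 0.0263 0.0332
pink 1095 [ 0.573  -0.1346] 0.0257 0.0333
green 1078 [ 0.5803 -0.1856] 0.0261 0.0332
[0.051  0.0522 0.0516]
yaw 8.434889360900936 rolls [[-0.0001, 0.0773], [0.0001, 0.0263], [0.0002, -0.026], [-0.0001, -0.0776]]
lip 1 1722 [0.0256 0.0299 0.0323] [-0.1709  0.1966] [-0.0016  0.0298]
lip -1 1258 [-0.033  -0.029  -0.0265] [-0.1723  0.1964] [ 0.001  -0.0291]
stop 626 [-0.0315  0.0589  0.035 ] [0.0316 0.2082 0.043 ] [0.0881 0.1958]
keeper line [ 0.3726  0.928  -0.0598 -0.0637] [-0.0739 -0.0951  0.03  ] [-0.0446 -0.034   0.0352]
brass 32 [-0.0418 -0.0167  0.0375] [-0.04172659 -0.01713003]
open end [np.float64(-0.1749), np.float64(-0.176)]
c0 [ 0.56907816 -0.10889543] yd [-0.1466854   0.98918319]
```

```bash
cat > rail.py <<'E'
from loc import *
yd=np.array([-0.1466854,0.98918319]); xd=np.array([yd[1],-yd[0]])
O=np.array([0.56907816,-0.10889543])+yd*.0164+xd*.0003
R=np.c_[np.r_[-xd,0],np.r_[yd,0],[0,0,-1]]
def W(x,y,z): return np.r_[O+xd*x+yd*y,z]
def rail(p): q=np.array(p)[:2]-O; return np.array([q@xd,q@yd,p[2]])
def st(s=""): 
    F=robot.read_force(); print(s,"t",round(robot.read_t(),2),"rail",(rail(robot.read_position())*1e3).round(1),"F rail",np.round([F[:2]@xd,F[:2]@yd,F[2]],2))
E
python3 - <<'E'
from rail import *
print(robot.read_qpos(),robot.ik(W(0,-.163,.24),R),robot.ik(W(0,-.163,.013),R))
robot.move_gripper(0.0); st()
robot.goto(W(0,-.163,.24),R); st()
print(robot.read_qpos())
robot.servo_line(W(0,-.163,.06),speed=.2)
robot.servo_line(W(0,-.163,.013),speed=.08); st("down")
p,Rr=robot.read_position(),robot.read_tcp_rot()
im,d=robot.grab_frame("wrist"); np.savez("w2.npz",im=im,d=d,p=p,R=Rr); cv2.imwrite("pics/w2.png",im[:,:,::-1])
im,d=robot.grab_frame("top"); cv2.imwrite("pics/top2.png",cv2.resize(im[165:245,240:410,::-1],None,fx=4.7,fy=4.7,interpolation=cv2.INTER_CUBIC))
E
```

```text
[-4.00778091e+00  1.60077144e+01 -4.06132553e+00 -3.43382050e-03
 -6.99322196e+01  1.02790419e+02] [ -5.89840915  17.12651789  -2.49536578   0.         -70.37811633
 -75.66670166] [ -5.89840915  29.04111225 -17.0006898    0.         -43.95819794
 -75.66670166]
 t 4.8 rail [  -1.7 -142.6  240. ] F rail [-0.06  0.85 -0.54]
 t 7.42 rail [   0. -163.  240.] F rail [-0.56 -0.52  0.72]
[-5.89745609e+00  1.71273341e+01 -2.49566618e+00  7.53338428e-04
 -7.03781494e+01 -7.56401296e+01]
down t 9.21 rail [   0.2 -163.1   12.9] F rail [-0.18 -0.14  0.25]
```

View pics/w2.png

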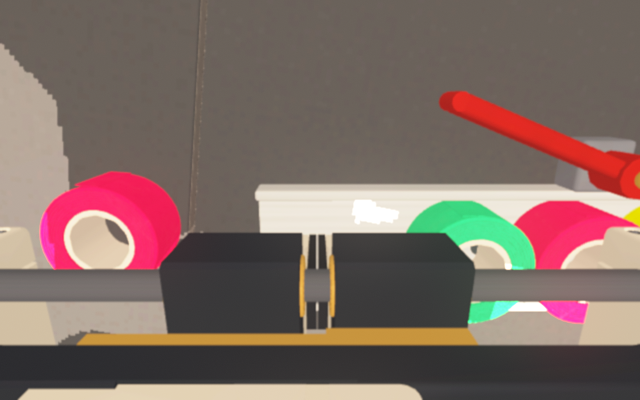

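View pics/top2.png

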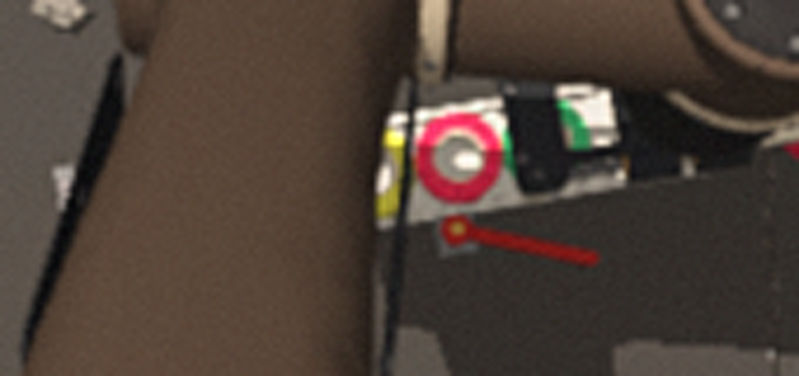

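The fingers are in the channel behind green and nothing has been disturbed. Pushing now.

Run:
```python
from rig import robot
from rail import *
robot.servo_line(W(0,-.125,.013),speed=.045); st()
robot.servo_line(W(0,-.058,.013),speed=.035); st()
y=-.058
while y<-.026:
    y+=.002; robot.servo_line(W(0,y,.013),speed=.03)
    F=robot.read_force(); print(round(y,4),round(F[:2]@yd,2),rail(robot.read_position())[1].round(4))
    if F[:2]@yd<-8: break
st("end")
```

```text
t 10.3 rail [  -0.  -124.9   12.9] F rail [-0.22  0.27  0.43]
 t 12.37 rail [ -0.1 -58.1  12.9] F rail [ 0.15 -0.58 -0.03]
-0.056 -1.27 -0.0559
-0.054 0.1 -0.0538
-0.052 -1.05 -0.0518
-0.05 -1.13 -0.0499
-0.048 -0.1 -0.0478
-0.046 -0.69 -0.0459
-0.044 -0.84 -0.0439
-0.042 -1.22 -0.0421
-0.04 -10.88 -0.0415
end t 14.62 rail [  0.3 -41.5  13.5] F rail [  0.49 -10.88   0.83]
```

Run:
```python
from rig import robot
from rail import *
robot.servo_line(W(0,-.056,.013),speed=.06)
robot.servo_line(W(0,-.056,.07),speed=.2)
a=-2.07+.117; u=np.array([np.cos(a),np.sin(a)]); cw=np.array([u[1],-u[0]])
c=np.array([-.0425,-.0334])+.055*u+cw*(.034)
print(c)
robot.goto(W(c[0],c[1],.18),R); st()
p,Rr=robot.read_position(),robot.read_tcp_rot()
im,d=robot.grab_frame("wrist"); np.savez("w3.npz",im=im,d=d,p=p,R=Rr); cv2.imwrite("pics/w3.png",im[:,:,::-1])
im,d=robot.grab_frame("side"); cv2.imwrite("pics/side3.png",cv2.resize(im[150:270,260:420,::-1],None,fx=4,fy=4))
```

```text
[-0.09455986 -0.07175063]
 t 16.1 rail [-95.  -71.6 179.7] F rail [ 0.7  -0.22 -0.11]
```

View pics/w3.png

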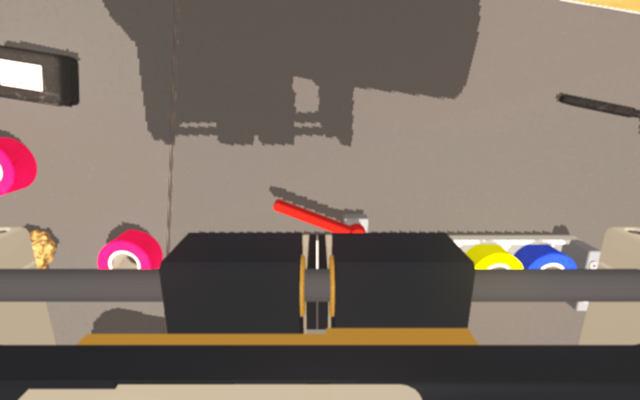

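View pics/side3.png

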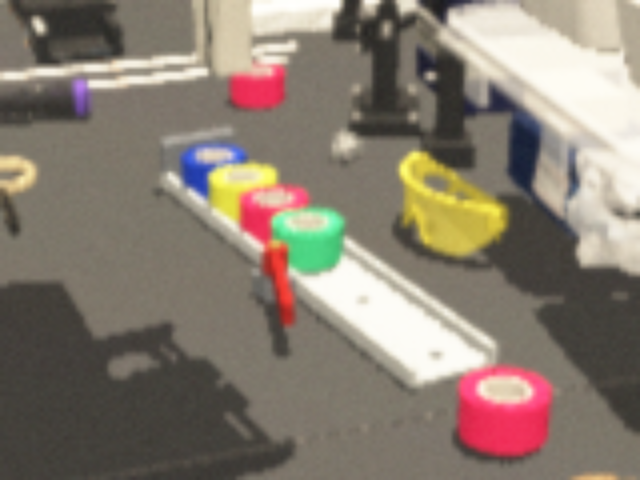

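Side view: the four rolls touch in a row against the stop, and the keeper hasn't moved. Now the keeper sweep.

Run:
```python
from rig import robot
from rail import *
pv=np.array([-.0425,-.0334])
def fc(a,m=0,r=.055):
    u=np.array([np.cos(a),np.sin(a)]); n=np.array([-u[1],u[0]])
    h=.0095*abs(n[0])+.015*abs(n[1])
    return pv+r*u-n*(.004+h+m)
a0=-2.07+.117
c=fc(a0,.0155)
p=rail(robot.read_position())
robot.servo_line(W(p[0],p[1],.05),speed=.2)
robot.servo_line(W(p[0],p[1],.020),speed=.1); st("down")
for a in np.linspace(a0,-.08,11):
    c=fc(a); robot.servo_line(W(c[0],c[1],.020),speed=.06)
    F=robot.read_force(); print(round(a,2),np.round([F[:2]@xd,F[:2]@yd,F[2]],2),round(robot.read_t(),2))
    if np.hypot(F[0],F[1])>8: print("stop");break
```

```text
down t 17.45 rail [-94.4 -71.6  20.7] F rail [ 0.45 -0.33 -0.19]
-1.95 [ 0.69 -1.25  0.59] 17.87
-1.77 [-0.   -0.06  0.46] 18.23
-1.58 [-0.01  0.11 -0.08] 18.6
-1.39 [-0.02 -0.33 -0.12] 18.89
-1.2 [0.97 0.73 0.09] 19.18
-1.02 [ 0.4  -0.3  -0.38] 19.49
-0.83 [ 0.67 -0.36 -0.54] 19.81
-0.64 [-0.59  0.4  -0.34] 20.13
-0.45 [-0.57 -0.21  0.13] 20.47
-0.27 [0.55 0.11 0.74] 20.81
-0.08 [-0.81 -1.24  0.21] 21.16
```

Run:
```python
from rig import robot
from rail import *
st()
im,d=robot.grab_frame("side"); cv2.imwrite("pics/side4.png",cv2.resize(im[150:270,260:420,::-1],None,fx=4,fy=4))
p=rail(robot.read_position()); y=p[1]
for i in range(9):
    y+=.0015; robot.servo_line(W(.0125,y,.020),speed=.03)
    F=robot.read_force(); print(round(y,4),round(F[:2]@yd,2),rail(robot.read_position())[1].round(4))
    if F[:2]@yd<-6: break
im,d=robot.grab_frame("side"); cv2.imwrite("pics/side5.png",cv2.resize(im[150:270,260:420,::-1],None,fx=4,fy=4))
p,Rr=robot.read_position(),robot.read_tcp_rot()
im,d=robot.grab_frame("wrist"); cv2.imwrite("pics/w5.png",im[:,:,::-1])
```

```text
t 21.16 rail [ 11.1 -57.   20. ] F rail [-0.81 -1.24  0.21]
-0.0557 0.16 -0.0557
-0.0542 0.42 -0.0542
-0.0527 -5.7 -0.0534
-0.0512 -12.58 -0.0532
```

View pics/side5.png

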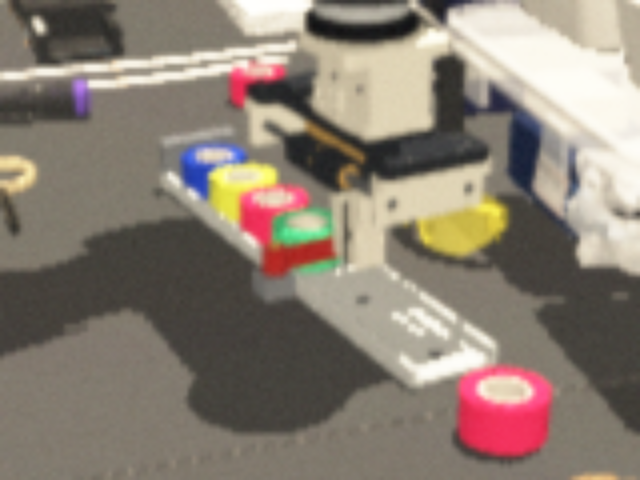

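View pics/w5.png

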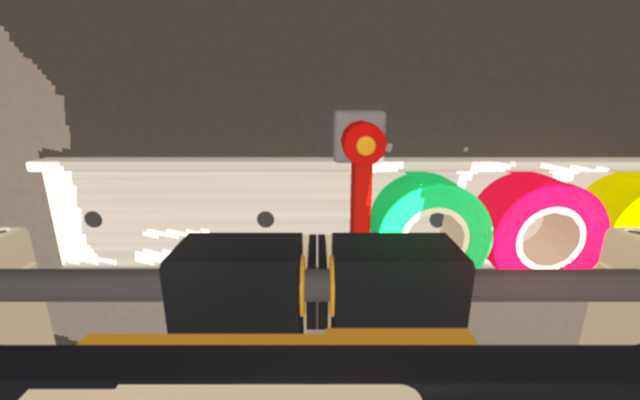

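Run:
```python
from rig import robot
from rail import *
robot.servo_line(W(.0125,-.075,.020),speed=.08)
robot.servo_line(W(.0125,-.075,.24),speed=.2); st()
R2=R.copy(); R2[:,0]*=-1; R2[:,1]*=-1
robot.goto(W(0,-.10,.25),R2); st()
p,Rr=robot.read_position(),robot.read_tcp_rot()
im,d=robot.grab_frame("wrist"); np.savez("w6.npz",im=im,d=d,p=p,R=Rr); cv2.imwrite("pics/w6.png",im[:,:,::-1])
im,P,U,V,hsv,at=load("w6.npz")
L=np.stack([(P[...,:2]-O)@xd,(P[...,:2]-O)@yd],-1)
C=rolls(P,hsv,(abs(L[...,0])<.04)&(L[...,1]>-.1)&(L[...,1]<.2))
print(((C-O)@np.c_[xd,yd]).round(4).tolist(),"expect y .1542 .1026 .051 -.0006")
rd=((hsv[...,0]<6)|(hsv[...,0]>176))&(hsv[...,1]>150)&(P[...,2]>.028)&(P[...,2]<.036)&(L[...,1]<-.027)&(L[...,1]>-.045)&(L[...,0]>-.03)&(L[...,0]<.045)
k=L[rd]; v=cv2.fitLine(k.astype(np.float32),cv2.DIST_L2,0,.01,.01).ravel(); print("keeper",rd.sum(),v.round(4),k.min(0).round(4),k.max(0).round(4))
```

```text
t 24.01 rail [ 11.9 -74.7 238.7] F rail [ 0.54 -0.74 -0.43]
 t 26.69 rail [  -0.  -100.   249.9] F rail [-0.36 -0.49  0.04]
blue 1063 [0.5441 0.0607] 0.0268 0.0333
yellow 1112 [0.5512 0.0088] 0.0263 0.0333
pink 1043 [ 0.5591 -0.0424] 0.0261 0.0333
green 1021 [ 0.5672 -0.0927] 0.0259 0.0333
[[-0.0002, 0.155], [-0.0007, 0.1026], [-0.0004, 0.0508], [0.0002, -0.0001]] expect y .1542 .1026 .051 -.0006
keeper 464 [ 1.00e+00 -9.00e-04  6.10e-03 -3.41e-02] [-0.0296 -0.0375] [ 0.0413 -0.0299]
```

View pics/w6.png

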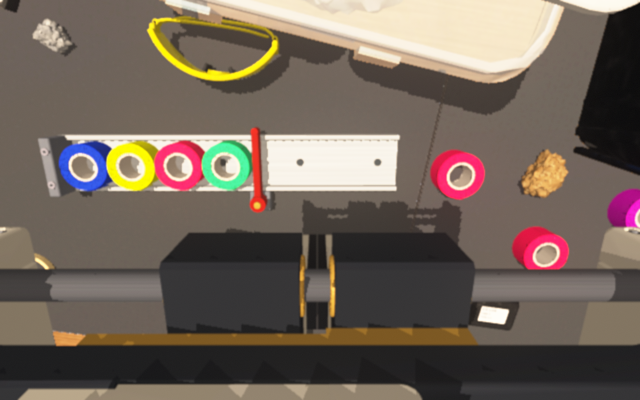

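The wrist view shows the row home against the stop (48,165), the keeper square across at (256,165), and the bystanders where they were. All measurements agree with the given values to within 1 mm, so I'm handing in.

Run:
```python
from rig import robot
robot.job_done(); print(robot.read_t())
```

```text
the job is handed in; nothing more can be done
the job is handed in; nothing more can be done
```

The job is done and handed in, at about 27 s of the 43 s allowed. The row (blue, yellow, pink, green from the stop) is home against the grey end stop, and the keeper is shut behind it.

- **Row:** I pushed it about 93 mm with the shut fingertips until the force rose to 11 N. In the last wrist view the roll centres were at y = 155.0, 102.6, 50.8 and -0.1 mm, against the required 154.2, 102.6, 51.0 and -0.6 mm. The differences are within the measuring error.
- **Keeper:** I swung it round until it met its stop, at about 12.6 N. The bar measured within 0.1° of square across the channel, 0.7 mm from where it should be.
- **Clear of everything:** the arm finished 0.25 m above the table. The glasses, rocks and charger look unmoved in the pictures. I did not check the torch and lens in the last picture, but the arm did not go near them. No check failed.

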